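Pin the case holder to the bench case opener

TASK

A watch is clamped in the green case holder, which lies loose in the channel of the black case opener: take the steel locating pin out of the wooden rack, put it through the hole in the holder and, pressing lightly, work the holder along its channel with the pin until it drops into the index bore hidden underneath. Then push the pin fully home, past its spring catch, until its collar lies flat on the holder, and let go. Use light force throughout, as the opener and pin must never be forced, and leave the screwdrivers and the other things on the bench alone.

Things in the scene. Friction and masses are not known exactly. Their poses are not given: they have to be found in the camera images.
- pin: Steel locating pin, 90 g, upright in the rack, collar on the rack's top. Origin on its axis at the collar's underside, z up. Collar 22 mm in diameter, z = 0 to 4 mm; above it a knurled grip 14 mm in diameter up to z = 40 mm; below, a shank 10 mm in diameter down to z = -36 mm, its last 5 mm a taper to a 5.6 mm flat tip.
- pin_tip (a point): Centre of the pin's flat lower tip, 36 mm below its origin.
- holder: Green plastic case holder, loose, 0.2 to 0.35 kg, slides along the opener's channel: tongue 150 mm long (x = -42 to 108 mm), 45 wide, 16 thick; on it at x = 70 mm a 66 mm disc with a watch, back up, between four pegs (top 36 mm above the underside). Origin at the underside on the axis of the pin hole, a 12 mm through hole; x runs along the tongue to the watch, z up.
- holder_hole (a point): Centre of the pin hole's mouth in the top face of the holder's tongue, 16 mm above its underside.
- opener: Bench case opener of black anodized aluminium, screwed down. Origin at its underside. Bed 285 mm long (x = -95 to 190 mm), foot 116 mm wide. Along x runs a channel 47.4 mm wide, its floor 30 mm above the bench, its rails 12 mm higher. At x = 166 mm a column carries the head, swung away to +x (up to 222 mm high). Neither pin nor holder may ever be pressed on it with over 40 N.
- bed (a point): Point on the channel floor at the opener's x = y = 0. A steel index bar clamped level in this floor has one bore, 12 mm wide, 22 mm deep, at y = 0. It was last clamped for another case, so the bore lies anywhere from x = -14 to +9 mm of this point (opener's x): the holder hides it and nothing measures it. At the start the holder's hole is 4 mm or more too far to +x. No other hole is in the floor.
- rack: Beech rack fixed to the bench, 216 mm along its y, 52 mm deep, top 44 mm above the bench; origin at the centre of its underside. The pin stands at x = 0, y = +80 mm in a round 12 mm hole; five screwdrivers in slots at x = 0, y = -90 to +10 mm, 25 mm apart, their tops 96 mm above the bench.
- screwdriver0: Steel screwdriver, 10 mm in diameter and 90 mm long, red cap, standing blade down in the rack; origin at the blade's tip. Leave alone.
- screwdriver1: The same, yellow cap.
- screwdriver2: The same, blue cap.
- screwdriver3: The same, white cap.
- screwdriver4: The same, orange cap, the one nearest the pin.
- crystal_box: Round glass box of watch crystals, 71 mm in diameter, 29 mm high; origin at the centre of its underside. Leave alone.
- loupe: Black eye loupe, 38 mm in diameter, 30 mm high; origin at the centre of its underside. Leave alone.
- blower: Black rubber dust blower, 54 mm in diameter, 92 mm high; origin at the centre of its underside. Leave alone.
- bore_mid (a point): Point 12 mm below bed. At this depth two spring balls stick into the index bore: a pin let down into the bore stops on them and needs a push of about 9 N to pass; beyond, it slides on against a few N. With the collar on the holder the tip is 20 mm below the channel floor, 2 mm short of the bore's bottom.
Things that resemble listed ones, but are neither listed nor needed, are in the scene too. Of the things that look like the holder, the smaller one is meant.

How it is judged:
By the outcome, as a careful person would: the job done as asked, in the order asked, and still so for the second after the job is handed in, with the robot touching nothing.
It also fails if it takes over 67 s, if anything falls off the work surface, if the arm or the gripper's body presses on something with over 40 N, if the wrist force passes 120 N, or if a joint passes its speed limit or range.

ROBOT

A 7-joint arm with a two-finger parallel gripper is mounted at the origin on the work surface. World frame = base frame: x ahead of the robot, y to its left, z up, the work surface at z = 0. Lengths are in m, angles in rad, forces in N, time in s.
With the tool pointing down it reaches from about 0.4 to 0.875 m from the base axis. Payload 4.4 kg.
Tool frame: the origin (TCP) lies midway between the tips of the shut fingers; the grasp point (between the pads) lies manip.grip_depth behind it (manip.grip_depth is the distance from the TCP to the grasp point, in m); z points along the fingers, y is the line along which they close (so a half turn about z gives the same grasp; the last joint's range is limited). The gripper opens to 85 mm and grips with 20 to 120 N. Pads are 22 mm wide; open, the fingers measure 114 mm over their backs; the gripper's body (76 mm by 85 mm) begins 54 mm behind the grasp point. The pads swing forward as they close: fully open they stand 13 mm farther back than shut.
Start: joints at [1.143, 0.628, 0.038, 1.517, -0.027, 0.996, -0.02], TCP at [0.23, -0.608, 0.231] pointing down, gripper open.
Joint ranges: [-3.06, 3.06], [-0.37, 2.12], [-1.25, 1.32], [0.18, 2.47], [-1.1, 4.24], [0.23, 1.98], [-2.94, 2.94]. Speed limits (rad/s): [2.57, 2.57, 3.14, 3.14, 3.14, 3.14, 3.14].

INTERFACE

Orientations are given as [roll, pitch, yaw] about the fixed x, y, z axes, in that order (R = Rz(yaw) Ry(pitch) Rx(roll)).
In Python, from station import manip gives the robot as it stands.
- The arm moves only by the tool carry_out, never from a script. Its argument "motion" is a list of rows, each an object of numbers: "tx", "ty", "tz": the shift along the tool's x, y, z in m; "yaw": the turn about the tool's z in degrees. In form: [{"tx": .., "ty": .., "tz": .., "yaw": ..}, ...]. A call has 1 to 20 rows; each row shifts and turns the commanded pose from where the row before left it, along the tool's axes as they then stand; what a row does not reach is not made up. A row lasts 1/10 s, in which the tool goes at most 50 mm and 8.59 degrees, less where a joint would pass 70% of its speed; a pose out of reach is approached as far as the arm can. A call with a gripper value outside its range is refused whole. "hand" is the gripper command: -1 is fully open, 1 is shut, values between are in proportion, set as the call begins (left out, the last holds). The fingers move at their own pace and stop on an object; the grip force is fixed at half the most. Time passes only in rows, so rows that do not move let the fingers close. It gives the time, the measured TCP pose, the force, the opening and the grip force at its end, in the units of the state.
- manip.sense(): the state, without advancing time (a new reading comes with each control period).
- manip.snapshot(name): name is "scene" or "top" or "wrist"; returns the picture (480x640x3 uint8, red, green, blue); there is no depth.
- manip.camera_params(name): a dict with "fx", "fy", "cx", "cy" (pixels), "world_from_camera" (4x4, takes a point from camera to world coordinates). Camera axes: x right, y up, looking along -z (the intrinsics and any distortion apply to the point x, -y, -z); pixel columns grow to the right and rows downward; lengths in m; the calibration is good to about 2 mm. A picture is of the moment at which its call begins: read the wrist's pose just before it. camera_params takes no time and is no camera call; for the wrist camera it gives the pose at the moment of the call.
- manip.sign_off(): hands the job in; it is judged then, once.
Trained networks look in the newest picture that a camera, given by its name, has taken for a name from the list of things; names that differ only in an ending like _2 or _b are one class to them, and where a whole thing is asked for, a point or a joint stands for the part that bears it (a point fixed in the world has none). Each returns a list of dicts, best first, with "p" (0 to 1); they miss things now and then, are a little off and sometimes report something else, mostly with a low value. They report only what shows in the picture. A call takes as long as a camera call. They do not tell look-alikes from the thing itself.
- manip.spot_in(camera, name): "location" ([x, y, z] in m, in world coordinates, good to about 4 mm: the middle of the surface that is visible of it).
- manip.landmark_of(camera, name): "location" ([x, y, z] in m, in world coordinates, good to about 4 mm: a listed point, or the origin of a listed thing).
The state is a dict: "time_s": time; "qpos": joint angles; "qd": joint speeds; "joint_torque": joint torques, N m; "position": TCP position; "orientation": TCP orientation; "force": force on the tool from outside, world axes, zero at the start; "ft_torque": the same for the moment, N m; "grip_width": opening from 0.0 (shut) to 1.0 (fully open); "finger_force": force on a finger pad.
Only numpy, scipy, OpenCV 4.12 (cv2) and the standard library are available. Lean on these libraries where they do the work, as an engineer would, in place of code of your own. Each camera call takes 0.05 s, during which the arm holds its last target. There are 200 camera calls.

## Working session

There is one attempt and no reset: what is moved stays moved. The work goes in short steps, Python scripts to look and compute and a tool call to move; the robot and the scene stay as the last step left them, time stands still between calls to the robot, and variables do not carry over. Pictures are saved under pics/ and viewed, at most 10 in all, crops included, and the job is handed in when it is done.

Besides the shell and the picture viewer there is one more tool, called as name(argument=value, ...) on one line, values as JSON. carry_out: Moves the arm, as the interface text tells. Its arguments: {"type":"object","properties":{"motion":{"type":"array"},"hand":{"type":"number"}},"required":["motion"]}

```bash
mkdir -p pics; ls; python3 - <<'E'
from station import manip
import cv2,numpy as np
s=manip.sense();print(s['time_s'],s['position'],s['orientation'],s['force'],manip.grip_depth)
ims=[]
for c in ["scene","top"]:
    im=manip.snapshot(c);cv2.imwrite(f'pics/{c}0.png',im[:,:,::-1])
    for n in ["pin","holder","holder_hole","opener","bed","rack","screwdriver4"]:
        print(c,n,[(round(d['p'],2),np.round(d['location'],3).tolist()) for d in manip.landmark_of(c,n)])
print({k:np.round(v,3).tolist() for k,v in manip.camera_params('top').items()})
print(manip.sense()['time_s'])
E
```

```text
pics
0.0 [ 0.22986416 -0.60733322  0.2303841 ] [-3.13970035e+00  3.71755760e-05  3.61748041e-01] [0.03966472 0.55522856 0.50133239] 0.0187
scene pin [(0.43, [0.538, 0.261, 0.042])]
scene holder [(0.92, [0.185, -0.27, 0.0]), (0.79, [0.499, -0.208, 0.031])]
scene holder_hole [(0.93, [0.503, -0.213, 0.043])]
scene opener [(0.61, [0.482, -0.207, -0.001])]
scene bed [(0.89, [0.483, -0.208, 0.029])]
scene rack [(0.9, [0.511, 0.185, 0.0])]
scene screwdriver4 []
top pin [(0.44, [0.708, -0.004, 0.001]), (0.43, [0.535, 0.259, 0.04])]
top holder [(0.75, [0.496, -0.211, 0.029]), (0.59, [0.191, -0.267, -0.0])]
top holder_hole [(0.77, [0.501, -0.215, 0.044]), (0.71, [0.19, -0.273, 0.023])]
top opener [(0.75, [0.481, -0.204, -0.001]), (0.73, [0.535, 0.261, 0.042])]
top bed [(0.65, [0.48, -0.203, 0.033])]
top rack [(0.69, [0.511, 0.183, 0.005])]
top screwdriver4 [(0.61, [0.515, 0.19, 0.007]), (0.54, [0.487, 0.095, 0.005]), (0.48, [0.499, 0.146, 0.005]), (0.48, [0.509, 0.167, 0.004]), (0.43, [0.491, 0.121, 0.011]), (0.28, [0.425, 0.017, -0.001])]
{'fx': 523.77, 'fy': 523.77, 'cx': 321.647, 'cy': 240.521, 'world_from_camera': [[-0.015, 0.998, -0.067, 0.358], [-1.0, -0.013, 0.027, 0.118], [0.026, 0.067, 0.997, 1.111], [0.0, 0.0, 0.0, 1.0]]}
0.8
```

View pics/top0.png

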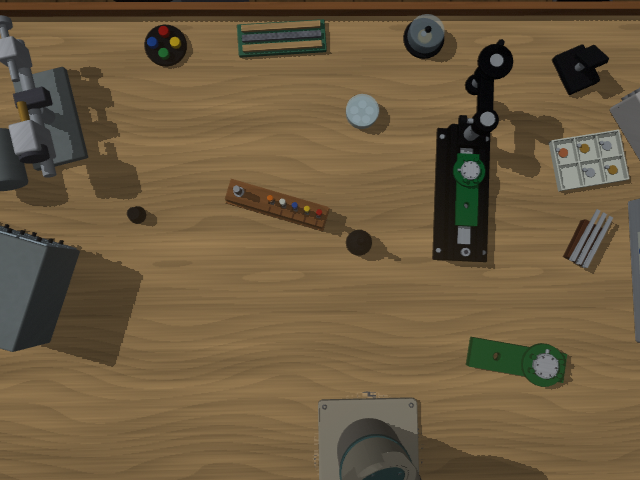

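View pics/scene0.png

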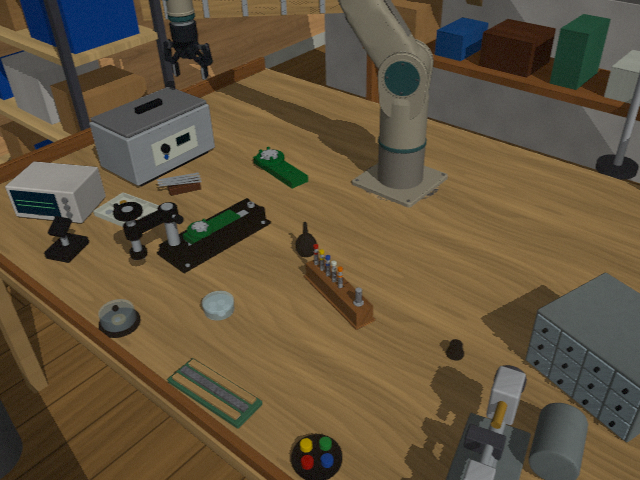

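Top view: the only pin candidate is at (238,189), in the rack's left end; screwdriver caps run from (270,198) to (320,212). There are two holders: the smaller one in the opener at (467,190), and the larger look-alike at (515,362), loose on the bench. I choose the pin at (238,189) and the holder in the opener, and will check both with the wrist camera on the way.

carry_out(motion=[{"yaw": 7}, {"yaw": 7}, {"yaw": 6.7}, {"tx": 0.022, "ty": -0.045, "tz": -0.005}, {"tx": 0.022, "ty": -0.045, "tz": -0.005}, {"tx": 0.022, "ty": -0.045, "tz": -0.005}, {"tx": 0.022, "ty": -0.045, "tz": -0.005}, {"tx": 0.022, "ty": -0.045, "tz": -0.005}, {"tx": 0.022, "ty": -0.045, "tz": -0.005}, {"tx": 0.022, "ty": -0.045, "tz": -0.005}, {"tx": 0.022, "ty": -0.045, "tz": -0.005}, {"tx": 0.022, "ty": -0.045, "tz": -0.005}, {}, {}])

```text
$.motion[0]: bad value
```

```bash
cat > look.py <<'E'
from station import manip
import cv2,numpy as np
def look(tag,names,n=1):
    s=manip.sense();print(round(s['time_s'],2),np.round(s['position'],4),np.round(s['orientation'],4),np.round(s['force'],2),np.round(s['qpos'],2))
    P=manip.camera_params('wrist');im=manip.snapshot('wrist');cv2.imwrite(f'pics/{tag}.png',im[:,:,::-1])
    np.savez(f'pics/{tag}.npz',T=P['world_from_camera'],k=[P['fx'],P['fy'],P['cx'],P['cy']])
    for m in names:
        print(m,[(round(d['p'],2),np.round(d['location'],4).tolist(),np.round(px(tag,d['location'])).tolist()) for d in manip.landmark_of('wrist',m)])
def px(tag,p):
    z=np.load(f'pics/{tag}.npz');c=np.linalg.inv(z['T'])@np.r_[p,1];k=z['k']
    return np.array([k[2]+k[0]*c[0]/-c[2],k[3]-k[1]*c[1]/-c[2]])
def at(tag,u,v,h):
    z=np.load(f'pics/{tag}.npz');k=z['k'];T=z['T']
    d=T[:3,:3]@[(u-k[2])/k[0],-(v-k[3])/k[1],-1];o=T[:3,3]
    return o+d*(h-o[2])/d[2]
E
python3 - <<'E'
from look import *
look('w1',["holder","holder_hole","opener","bed"])
E
```

```text
0.8 [ 0.2301 -0.6079  0.2313] [ 3.1416e+00 -1.0000e-04  3.6180e-01] [0.12 0.69 0.44] [ 1.14  0.63  0.04  1.52 -0.03  1.   -0.02]
holder []
holder_hole []
opener []
bed []
```

View pics/w1.png

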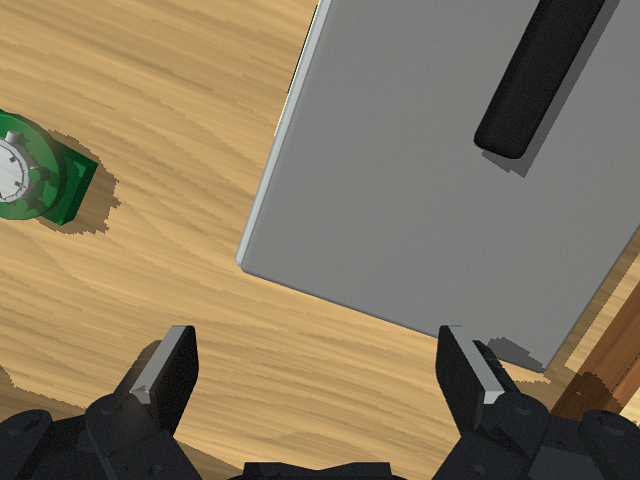

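The picture shows a grey box ahead of the fingers, and the move was refused because every key must be given. I'll repeat it with all keys and rise first.

carry_out(motion=[{"tx": 0, "ty": 0, "tz": -0.04, "yaw": 0}, {"tx": 0, "ty": -0.02, "tz": 0, "yaw": 7}, {"tx": 0, "ty": -0.02, "tz": 0, "yaw": 7}, {"tx": 0, "ty": -0.02, "tz": 0, "yaw": 6.7}, {"tx": 0.02, "ty": -0.045, "tz": 0, "yaw": 0}, {"tx": 0.02, "ty": -0.045, "tz": 0, "yaw": 0}, {"tx": 0.02, "ty": -0.045, "tz": 0, "yaw": 0}, {"tx": 0.02, "ty": -0.045, "tz": 0, "yaw": 0}, {"tx": 0.02, "ty": -0.045, "tz": 0, "yaw": 0}, {"tx": 0.02, "ty": -0.045, "tz": 0, "yaw": 0}, {"tx": 0.02, "ty": -0.045, "tz": 0, "yaw": 0}, {"tx": 0.02, "ty": -0.045, "tz": 0, "yaw": 0}, {"tx": 0, "ty": 0, "tz": 0, "yaw": 0}, {"tx": 0, "ty": 0, "tz": 0, "yaw": 0}])

```text
time_s: 2.45
position: [0.3763, -0.1889, 0.2715]
orientation: [3.141, -0.0, 0.004]
force: [0.2, -0.6, 0.7]
grip_width: 0.997
finger_force: 0.0
```

```bash
python3 - <<'E'
from look import *
look('w2',["holder","holder_hole","opener","bed"])
E
```

```text
2.45 [ 0.3763 -0.1889  0.2715] [ 3.1413e+00 -5.0000e-04  4.1000e-03] [ 0.18 -0.64  0.69] [ 0.37  0.25  0.04  2.06 -0.01  0.83 -1.15]
holder [(0.98, [0.5003, -0.2098, 0.0279], [342.0, 47.0]), (0.74, [0.1877, -0.2733, -0.0039], [389.0, 348.0])]
holder_hole [(0.59, [0.5042, -0.2112, 0.0463], [345.0, 39.0]), (0.56, [0.1864, -0.2685, 0.0211], [389.0, 362.0])]
opener []
bed []
```

View pics/w2.png

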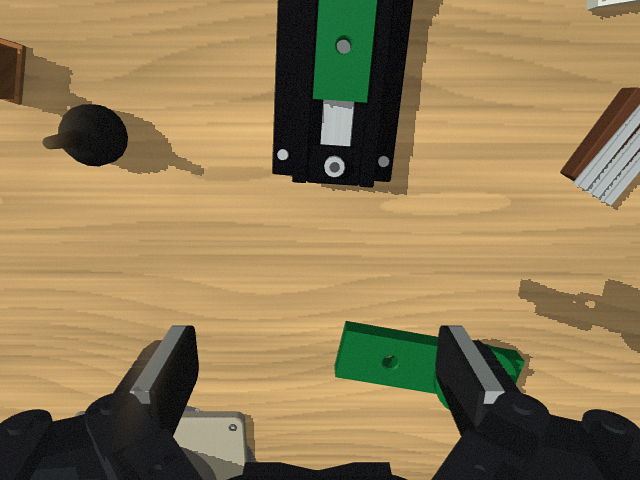

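The wrist picture shows the opener with the green holder: hole at (344,46), tongue end at (313,98)–(366,102). The bigger look-alike lies on the bench at (390,362) and the blower at (92,135).

```bash
python3 - <<'E'
from look import *
for u,v,h in [(344,46,.046),(313,98,.046),(319,0,.046),(366,102,.046),(378,0,.046),(390,362,.016)]: print(u,v,at('w2',u,v,h).round(4))
z=np.load('pics/w2.npz');print(z['T'].round(3),z['k'])
E
```

```text
344 46 [ 0.4991 -0.2102  0.046 ]
313 98 [ 0.4597 -0.1855  0.046 ]
319 0 [ 0.5314 -0.19    0.046 ]
366 102 [ 0.4568 -0.2295  0.046 ]
378 0 [ 0.5315 -0.2356  0.046 ]
390 362 [ 0.1831 -0.271   0.016 ]
[[ 0.004  0.946  0.325  0.46 ]
 [-1.     0.004  0.001 -0.189]
 [-0.    -0.325  0.946  0.414]
 [ 0.     0.     0.     1.   ]] [420.51344744 420.51344744 316.64878758 242.52866316]
```

carry_out(motion=[{"tx": 0.01, "ty": -0.045, "tz": 0, "yaw": 0}, {"tx": 0.01, "ty": -0.045, "tz": 0, "yaw": 0}, {"tx": 0.01, "ty": -0.045, "tz": 0, "yaw": 0}, {"tx": 0.01, "ty": -0.045, "tz": 0, "yaw": 0}, {"tx": 0.01, "ty": -0.045, "tz": 0, "yaw": 0}, {"tx": 0.01, "ty": -0.045, "tz": 0, "yaw": 0}, {"tx": 0.01, "ty": -0.045, "tz": 0, "yaw": 0}, {"tx": 0.01, "ty": -0.045, "tz": 0.02, "yaw": 0}, {"tx": 0.01, "ty": -0.045, "tz": 0.02, "yaw": 0}, {"tx": 0.01, "ty": -0.045, "tz": 0.02, "yaw": 0}, {"tx": 0, "ty": 0, "tz": 0, "yaw": 0}, {"tx": 0, "ty": 0, "tz": 0, "yaw": 0}], hand=0.05)

```text
time_s: 3.9
position: [0.4752, 0.2593, 0.2105]
orientation: [3.14, 0.002, 0.001]
force: [-0.0, -1.4, 0.1]
grip_width: 0.472
finger_force: 0.0
```

```bash
python3 - <<'E'
from look import *
look('w3',["pin","rack","screwdriver4"])
E
```

```text
3.9 [0.4752 0.2593 0.2105] [3.1402e+00 2.0000e-03 1.0000e-03] [-0.   -1.38  0.1 ] [-0.46  0.5  -0.13  1.84  0.09  0.81 -2.21]
pin [(0.87, [0.5338, 0.2587, 0.0421], [317.0, 134.0])]
rack [(0.58, [0.5079, 0.1848, -0.0003], [406.0, 162.0]), (0.36, [0.4965, 0.1431, 0.0051], [456.0, 177.0])]
screwdriver4 [(0.96, [0.5092, 0.1645, 0.0046], [432.0, 161.0]), (0.6, [0.4979, 0.1441, 0.0058], [456.0, 175.0])]
```

View pics/w3.png

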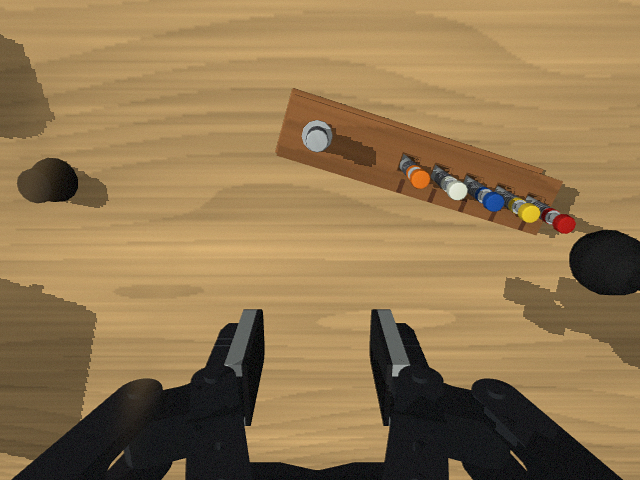

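The pin is at (317,136): grip top about (317,140), collar just above it. Screwdriver caps start at orange (420,179). I'll check it in a close crop and locate it.

```bash
python3 - <<'E'
from look import *
im=cv2.imread('pics/w3.png');cv2.imwrite('pics/c3.png',cv2.resize(im[100:172,270:366],None,fx=8,fy=8,interpolation=cv2.INTER_CUBIC))
for u,v,h in [(317,139,.084),(317,133,.048)]: print(at('w3',u,v,h).round(4))
for zz in (.084,.048): print(px('w3',[.535,.259,zz]))
E
```

```text
[0.5342 0.259  0.084 ]
[0.535 0.259 0.048]
[317.02236967 137.73127168]
[316.93941843 133.03229772]
```

View pics/c3.png

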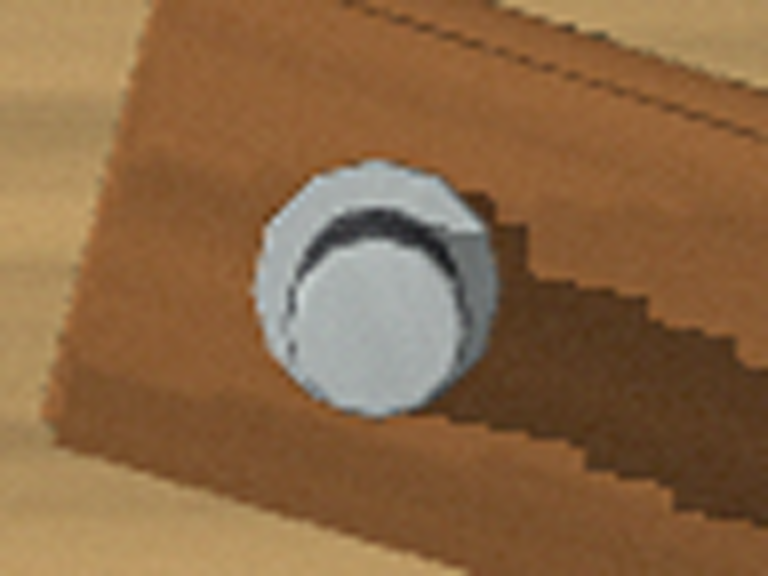

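Confirmed: the knurled grip over the collar, at about (0.5335, 0.259).

carry_out(motion=[{"tx": 0.029, "ty": 0, "tz": 0, "yaw": 0}, {"tx": 0.029, "ty": 0, "tz": 0, "yaw": 0}, {"tx": 0, "ty": 0, "tz": 0.02, "yaw": 0}, {"tx": 0, "ty": 0, "tz": 0.04, "yaw": 0}, {"tx": 0, "ty": 0, "tz": 0.04, "yaw": 0}, {"tx": 0, "ty": 0, "tz": 0.03, "yaw": 0}, {"tx": 0, "ty": 0, "tz": 0.02, "yaw": 0}, {"tx": 0, "ty": 0, "tz": 0.01, "yaw": 0}, {"tx": 0, "ty": 0, "tz": 0, "yaw": 0}, {"tx": 0, "ty": 0, "tz": 0, "yaw": 0}])

```text
time_s: 5.1
position: [0.5344, 0.2594, 0.0528]
orientation: [-3.141, -0.002, -0.0]
force: [0.3, 0.0, 0.2]
grip_width: 0.478
finger_force: 0.0
```

carry_out(motion=[{"tx": 0, "ty": 0, "tz": 0, "yaw": 0}, {"tx": 0, "ty": 0, "tz": 0, "yaw": 0}, {"tx": 0, "ty": 0, "tz": 0, "yaw": 0}, {"tx": 0, "ty": 0, "tz": 0, "yaw": 0}, {"tx": 0, "ty": 0, "tz": 0, "yaw": 0}], hand=1)

```text
time_s: 5.6
position: [0.5342, 0.2599, 0.053]
orientation: [-3.141, -0.002, 0.0]
force: [0.1, -0.6, 6.1]
grip_width: 0.141
finger_force: 58.4
```

carry_out(motion=[{"tx": 0, "ty": 0, "tz": -0.01, "yaw": 0}, {"tx": 0, "ty": 0, "tz": -0.02, "yaw": 0}, {"tx": 0, "ty": 0, "tz": -0.03, "yaw": 0}, {"tx": 0, "ty": 0, "tz": -0.03, "yaw": 0}, {"tx": 0, "ty": 0, "tz": -0.03, "yaw": 0}, {"tx": -0.01, "ty": 0.04, "tz": 0, "yaw": 0}, {"tx": -0.01, "ty": 0.04, "tz": 0, "yaw": 0}, {"tx": -0.01, "ty": 0.04, "tz": 0, "yaw": 0}, {"tx": -0.01, "ty": 0.04, "tz": 0, "yaw": 0}, {"tx": -0.01, "ty": 0.04, "tz": 0, "yaw": 0}, {"tx": -0.01, "ty": 0.04, "tz": 0, "yaw": 0}, {"tx": -0.01, "ty": 0.04, "tz": 0, "yaw": 0}, {"tx": -0.01, "ty": 0.04, "tz": 0, "yaw": 0}, {"tx": 0, "ty": 0.04, "tz": 0, "yaw": 0}, {"tx": 0, "ty": 0.04, "tz": 0, "yaw": 0}, {"tx": 0, "ty": 0.04, "tz": 0, "yaw": 0}, {"tx": 0, "ty": 0.03, "tz": 0, "yaw": 0}, {"tx": 0, "ty": 0, "tz": 0, "yaw": 0}, {"tx": 0, "ty": 0, "tz": 0, "yaw": 0}])

```text
time_s: 7.5
position: [0.4533, -0.2108, 0.1719]
orientation: [-3.141, -0.0, -0.001]
force: [-0.5, 0.6, -1.3]
grip_width: 0.143
finger_force: 58.7
```

```bash
python3 - <<'E'
from look import *
look('w4',["pin","pin_tip","holder","holder_hole"])
print(manip.sense()['grip_width'],manip.sense()['finger_force'])
E
```

```text
7.5 [ 0.4533 -0.2108  0.1719] [-3.1414e+00 -1.0000e-04 -1.2000e-03] [-0.55  0.57 -1.29] [ 0.49  0.5  -0.16  1.99  0.13  0.66 -1.32]
pin []
pin_tip [(0.72, [0.4551, -0.2116, 0.1283], [318.0, 277.0])]
holder [(0.87, [0.5027, -0.2119, 0.0308], [318.0, 152.0])]
holder_hole [(0.79, [0.5016, -0.2105, 0.0475], [316.0, 157.0])]
0.14762011132350236 58.6964750289917
```

View pics/w4.png

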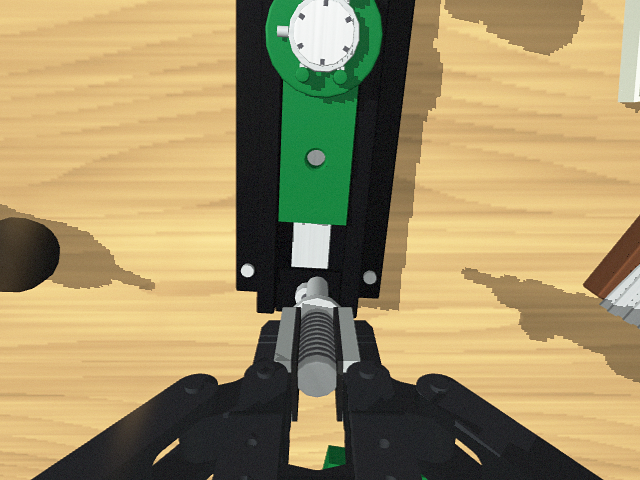

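The pin is upright in the fingers, tip about (317,280). The hole is at (316,158), tongue edges at x≈282–346 at its near end and ≈288–357 near the disc.

```bash
python3 - <<'E'
from look import *
im=cv2.imread('pics/w4.png').astype(int)
g=(im[:,:,1]>im[:,:,2]+25)&(im[:,:,1]>im[:,:,0]+15)
L=[];R=[]
for v in list(range(105,145,4))+list(range(172,218,4)):
    u=np.where(g[v,250:400])[0]+250; L.append(at('w4',u[0],v,.046)); R.append(at('w4',u[-1]+1,v,.046))
L=np.array(L);R=np.array(R)
for A in (L,R,(L+R)/2): p=np.polyfit(A[:,0],A[:,1],1);print(p, np.polyval(p,.5))
m=~g; m[:140]=0;m[176:]=0;m[:,:295]=0;m[:,340:]=0
v,u=np.where(m);print(u.mean(),v.mean(),u.min(),u.max(),v.min(),v.max(),at('w4',u.mean(),v.mean(),.046), at('w4',(u.min()+u.max())/2,(v.min()+v.max())/2,.046))
print([manip.landmark_of('top','bed')],at('w4',317,280,.128))
E
```

```text
[-0.06276449 -0.15638509] -0.1877673325435971
[-0.06114081 -0.20285716] -0.23342756593280292
[-0.06195274 -0.1796211 ] -0.21059747008373278
315.67464114832535 157.25837320574163 307 324 150 165 [ 0.50131351 -0.21013374  0.046     ] [ 0.50116284 -0.21002319  0.046     ]
[[{'location': [0.4804, -0.2033, 0.0328], 'p': 0.65}]] [ 0.45343866 -0.21092421  0.128     ]
```

carry_out(motion=[{"tx": 0.024, "ty": 0, "tz": 0, "yaw": 0}, {"tx": 0.024, "ty": 0, "tz": 0, "yaw": 0}, {"tx": 0, "ty": 0, "tz": 0.02, "yaw": 3.5}, {"tx": 0, "ty": 0, "tz": 0.03, "yaw": 0}, {"tx": 0, "ty": 0, "tz": 0.02, "yaw": 0}, {"tx": 0, "ty": 0, "tz": 0.006, "yaw": 0}, {"tx": 0, "ty": 0, "tz": 0, "yaw": 0}, {"tx": 0, "ty": 0, "tz": 0, "yaw": 0}])

```text
time_s: 8.6
position: [0.5024, -0.2104, 0.0964]
orientation: [3.141, -0.001, -0.06]
force: [0.6, 0.0, -0.0]
grip_width: 0.142
finger_force: 58.7
```

```bash
python3 - <<'E'
from look import *
look('w5',["pin_tip","holder_hole"])
im=cv2.imread('pics/w5.png');cv2.imwrite('pics/c5.png',cv2.resize(im[200:400,200:440],None,fx=3,fy=3,interpolation=cv2.INTER_CUBIC))
E
```

```text
8.6 [ 0.5024 -0.2104  0.0964] [ 3.1413e+00 -1.4000e-03 -6.0200e-02] [ 0.56  0.05 -0.  ] [ 0.42  0.67 -0.12  1.93  0.14  0.55 -1.42]
pin_tip [(0.56, [0.5021, -0.2114, 0.0494], [319.0, 278.0])]
holder_hole []
```

View pics/c5.png

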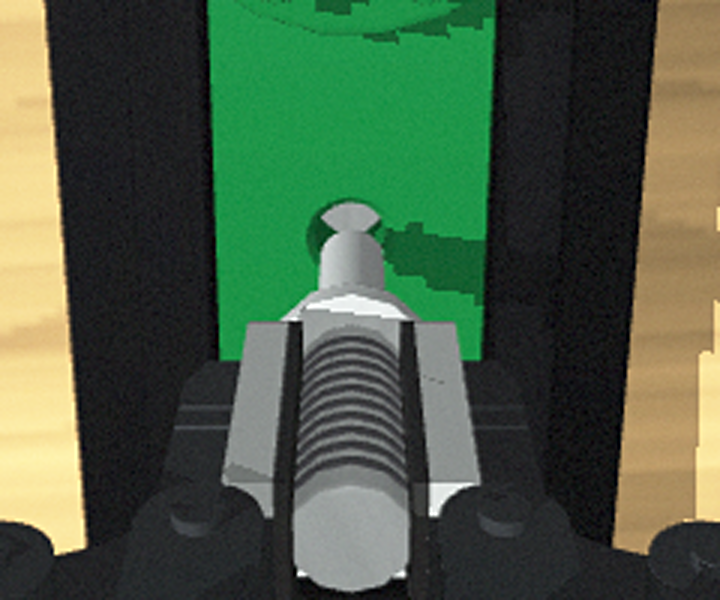

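The tip hovers over the hole, about 0.8 mm right of its centre. I'll correct that and lower the pin gently.

carry_out(motion=[{"tx": -0.0005, "ty": -0.0008, "tz": 0.003, "yaw": 0}, {"tx": 0, "ty": 0, "tz": 0.003, "yaw": 0}, {"tx": 0, "ty": 0, "tz": 0.003, "yaw": 0}, {"tx": 0, "ty": 0, "tz": 0.002, "yaw": 0}, {"tx": 0, "ty": 0, "tz": 0.002, "yaw": 0}, {"tx": 0, "ty": 0, "tz": 0, "yaw": 0}])

```text
time_s: 9.35
position: [0.501, -0.2096, 0.0822]
orientation: [-3.141, 0.001, -0.061]
force: [-0.1, 0.1, -0.6]
grip_width: 0.146
finger_force: 58.7
```

carry_out(motion=[{"tx": 0, "ty": 0, "tz": 0.002, "yaw": 0}, {"tx": 0, "ty": 0, "tz": 0.002, "yaw": 0}, {"tx": 0, "ty": 0, "tz": 0.001, "yaw": 0}, {"tx": 0, "ty": 0, "tz": 0.001, "yaw": 0}, {"tx": 0, "ty": 0, "tz": 0, "yaw": 0}])

```text
time_s: 9.85
position: [0.5011, -0.2096, 0.0765]
orientation: [-3.142, 0.0, -0.061]
force: [-0.2, 1.0, -0.9]
grip_width: 0.146
finger_force: 58.7
```

carry_out(motion=[{"tx": 0, "ty": 0, "tz": 0.001, "yaw": 0}, {"tx": 0, "ty": 0, "tz": 0.0005, "yaw": 0}, {"tx": 0, "ty": 0, "tz": 0, "yaw": 0}])

```text
time_s: 10.15
position: [0.5012, -0.2096, 0.0751]
orientation: [3.142, -0.0, -0.061]
force: [-0.2, 0.3, -0.2]
grip_width: 0.14
finger_force: 58.7
```

carry_out(motion=[{"tx": 0, "ty": 0, "tz": 0.001, "yaw": 0}, {"tx": 0, "ty": 0, "tz": 0, "yaw": 0}])

```text
time_s: 10.35
position: [0.5014, -0.2097, 0.0748]
orientation: [3.141, -0.001, -0.061]
force: [-1.2, 0.8, 6.7]
grip_width: 0.137
finger_force: 59.5
```

carry_out(motion=[{"tx": 0, "ty": 0, "tz": 0.0005, "yaw": 0}, {"tx": 0, "ty": 0, "tz": 0, "yaw": 0}])

```text
time_s: 10.55
position: [0.5015, -0.2097, 0.0748]
orientation: [3.141, -0.001, -0.061]
force: [-1.3, -0.0, 9.6]
grip_width: 0.144
finger_force: 59.6
```

carry_out(motion=[{"tx": 0, "ty": 0, "tz": 0.0005, "yaw": 0}, {"tx": 0, "ty": 0, "tz": 0, "yaw": 0}])

```text
time_s: 10.75
position: [0.5016, -0.2097, 0.0746]
orientation: [3.141, -0.001, -0.061]
force: [-2.3, 0.9, 12.0]
grip_width: 0.141
finger_force: 60.1
```

Floor contact is at TCP z≈0.0748. I'll ease to about 6 N and sweep along the channel toward −x.

carry_out(motion=[{"tx": 0, "ty": 0, "tz": -0.0008, "yaw": 0}, {"tx": -0.001, "ty": 0, "tz": 0, "yaw": 0}, {"tx": -0.001, "ty": 0, "tz": 0, "yaw": 0}, {"tx": -0.001, "ty": 0, "tz": 0, "yaw": 0}, {"tx": -0.001, "ty": 0, "tz": 0, "yaw": 0}])

```text
time_s: 11.25
position: [0.4998, -0.2096, 0.0749]
orientation: [3.141, -0.005, -0.06]
force: [3.8, -0.6, 6.0]
grip_width: 0.146
finger_force: 59.4
```

carry_out(motion=[{"tx": -0.001, "ty": 0, "tz": 0, "yaw": 0}, {"tx": -0.001, "ty": 0, "tz": 0, "yaw": 0}, {"tx": -0.001, "ty": 0, "tz": 0, "yaw": 0}])

```text
time_s: 11.55
position: [0.4972, -0.2097, 0.0749]
orientation: [3.141, -0.006, -0.06]
force: [4.5, -0.4, 6.3]
grip_width: 0.144
finger_force: 59.4
```

carry_out(motion=[{"tx": -0.001, "ty": 0, "tz": 0, "yaw": 0}, {"tx": -0.001, "ty": 0, "tz": 0, "yaw": 0}, {"tx": -0.001, "ty": 0, "tz": 0, "yaw": 0}])

```text
time_s: 11.85
position: [0.4942, -0.2096, 0.0749]
orientation: [3.141, -0.006, -0.06]
force: [5.5, 0.5, 5.4]
grip_width: 0.141
finger_force: 59.4
```

carry_out(motion=[{"tx": -0.001, "ty": 0, "tz": 0, "yaw": 0}, {"tx": -0.001, "ty": 0, "tz": 0, "yaw": 0}, {"tx": -0.001, "ty": 0, "tz": 0, "yaw": 0}])

```text
time_s: 12.15
position: [0.4912, -0.2095, 0.0749]
orientation: [3.14, -0.006, -0.06]
force: [4.6, 0.3, 4.9]
grip_width: 0.144
finger_force: 59.4
```

carry_out(motion=[{"tx": -0.001, "ty": 0, "tz": 0, "yaw": 0}, {"tx": -0.001, "ty": 0, "tz": 0, "yaw": 0}, {"tx": -0.001, "ty": 0, "tz": 0, "yaw": 0}])

```text
time_s: 12.45
position: [0.4883, -0.2093, 0.0749]
orientation: [3.14, -0.006, -0.06]
force: [5.0, -0.7, 5.4]
grip_width: 0.143
finger_force: 59.4
```

carry_out(motion=[{"tx": -0.001, "ty": 0, "tz": 0, "yaw": 0}, {"tx": -0.001, "ty": 0, "tz": 0, "yaw": 0}, {"tx": -0.001, "ty": 0, "tz": 0, "yaw": 0}])

```text
time_s: 12.75
position: [0.4853, -0.2091, 0.0749]
orientation: [3.14, -0.006, -0.06]
force: [5.0, -0.0, 5.7]
grip_width: 0.145
finger_force: 59.4
```

carry_out(motion=[{"tx": -0.001, "ty": 0, "tz": 0, "yaw": 0}, {"tx": -0.001, "ty": 0, "tz": 0, "yaw": 0}, {"tx": -0.001, "ty": 0, "tz": 0, "yaw": 0}])

```text
time_s: 13.05
position: [0.4823, -0.2089, 0.0748]
orientation: [3.14, -0.006, -0.06]
force: [5.7, 0.0, 5.7]
grip_width: 0.142
finger_force: 59.4
```

carry_out(motion=[{"tx": -0.001, "ty": 0, "tz": 0, "yaw": 0}, {"tx": -0.001, "ty": 0, "tz": 0, "yaw": 0}, {"tx": -0.001, "ty": 0, "tz": 0, "yaw": 0}])

```text
time_s: 13.35
position: [0.4781, -0.2086, 0.0745]
orientation: [3.141, -0.004, -0.06]
force: [4.1, -0.7, 0.7]
grip_width: 0.144
finger_force: 59.0
```

The vertical force has vanished and z is falling, so the tip has reached the bore. I'll stop sweeping and lower it.

carry_out(motion=[{"tx": 0, "ty": 0, "tz": 0.001, "yaw": 0}, {"tx": 0, "ty": 0, "tz": 0.001, "yaw": 0}, {"tx": 0, "ty": 0, "tz": 0, "yaw": 0}])

```text
time_s: 13.65
position: [0.4749, -0.2079, 0.0712]
orientation: [-3.141, 0.003, -0.061]
force: [1.7, -1.3, -0.6]
grip_width: 0.144
finger_force: 58.8
```

carry_out(motion=[{"tx": 0, "ty": 0, "tz": 0.001, "yaw": 0}, {"tx": 0, "ty": 0, "tz": 0.001, "yaw": 0}, {"tx": 0, "ty": 0, "tz": 0.001, "yaw": 0}, {"tx": 0, "ty": 0, "tz": 0, "yaw": 0}])

```text
time_s: 14.05
position: [0.4752, -0.2079, 0.0685]
orientation: [-3.141, 0.002, -0.061]
force: [1.2, -0.1, -1.2]
grip_width: 0.145
finger_force: 58.8
```

carry_out(motion=[{"tx": 0, "ty": 0, "tz": 0.001, "yaw": 0}, {"tx": 0, "ty": 0, "tz": 0.001, "yaw": 0}, {"tx": 0, "ty": 0, "tz": 0, "yaw": 0}])

```text
time_s: 14.35
position: [0.476, -0.2081, 0.0668]
orientation: [-3.141, 0.0, -0.061]
force: [-0.8, 0.6, -1.2]
grip_width: 0.143
finger_force: 58.8
```

carry_out(motion=[{"tx": 0, "ty": 0, "tz": 0.001, "yaw": 0}, {"tx": 0, "ty": 0, "tz": 0.001, "yaw": 0}, {"tx": 0, "ty": 0, "tz": 0.001, "yaw": 0}, {"tx": 0, "ty": 0, "tz": 0, "yaw": 0}])

```text
time_s: 14.75
position: [0.4761, -0.2081, 0.0638]
orientation: [-3.142, 0.0, -0.061]
force: [-0.2, 0.3, -1.2]
grip_width: 0.146
finger_force: 58.8
```

carry_out(motion=[{"tx": 0, "ty": 0, "tz": 0.001, "yaw": 0}, {"tx": 0, "ty": 0, "tz": 0.001, "yaw": 0}, {"tx": 0, "ty": 0, "tz": 0, "yaw": 0}])

```text
time_s: 15.05
position: [0.4763, -0.2084, 0.0619]
orientation: [3.141, -0.0, -0.061]
force: [0.6, -0.5, -1.0]
grip_width: 0.144
finger_force: 58.6
```

carry_out(motion=[{"tx": 0, "ty": 0, "tz": 0.001, "yaw": 0}, {"tx": 0, "ty": 0, "tz": 0.001, "yaw": 0}, {"tx": 0, "ty": 0, "tz": 0, "yaw": 0}])

```text
time_s: 15.35
position: [0.4766, -0.2084, 0.0601]
orientation: [3.141, -0.001, -0.061]
force: [-0.4, -1.2, 2.1]
grip_width: 0.145
finger_force: 58.7
```

carry_out(motion=[{"tx": 0, "ty": 0, "tz": 0.0005, "yaw": 0}, {"tx": 0, "ty": 0, "tz": 0.0005, "yaw": 0}, {"tx": 0, "ty": 0, "tz": 0, "yaw": 0}])

```text
time_s: 15.65
position: [0.4766, -0.2083, 0.0591]
orientation: [3.141, -0.001, -0.061]
force: [0.4, -0.8, 2.3]
grip_width: 0.137
finger_force: 59.0
```

carry_out(motion=[{"tx": 0, "ty": 0, "tz": 0.001, "yaw": 0}, {"tx": 0, "ty": 0, "tz": 0.001, "yaw": 0}, {"tx": 0, "ty": 0, "tz": 0.001, "yaw": 0}, {"tx": 0, "ty": 0, "tz": 0, "yaw": 0}])

```text
time_s: 16.05
position: [0.4762, -0.208, 0.0554]
orientation: [-3.141, 0.0, -0.061]
force: [1.9, -0.6, -4.3]
grip_width: 0.144
finger_force: 58.4
```

carry_out(motion=[{"tx": 0, "ty": 0, "tz": 0.001, "yaw": 0}, {"tx": 0, "ty": 0, "tz": 0.0005, "yaw": 0}, {"tx": 0, "ty": 0, "tz": 0, "yaw": 0}])

```text
time_s: 16.35
position: [0.4763, -0.2081, 0.055]
orientation: [3.141, -0.0, -0.061]
force: [-0.4, -1.0, 7.1]
grip_width: 0.144
finger_force: 59.7
```

carry_out(motion=[{"tx": 0, "ty": 0, "tz": 0.0006, "yaw": 0}, {"tx": 0, "ty": 0, "tz": 0.0006, "yaw": 0}, {"tx": 0, "ty": 0, "tz": 0, "yaw": 0}])

```text
time_s: 16.65
position: [0.4764, -0.2081, 0.0549]
orientation: [3.141, -0.001, -0.061]
force: [-2.0, -0.1, 17.6]
grip_width: 0.141
finger_force: 61.1
```

The stop is hard at 20 mm depth (0.0748 → 0.0549), so the collar is on the holder. I'll ease off, release and rise.

carry_out(motion=[{"tx": 0, "ty": 0, "tz": -0.0015, "yaw": 0}, {"tx": 0, "ty": 0, "tz": 0, "yaw": 0}])

```text
time_s: 16.85
position: [0.4762, -0.2081, 0.055]
orientation: [3.142, -0.0, -0.061]
force: [0.4, -0.4, 6.5]
grip_width: 0.141
finger_force: 59.3
```

carry_out(motion=[{"tx": 0, "ty": 0, "tz": 0, "yaw": 0}, {"tx": 0, "ty": 0, "tz": 0, "yaw": 0}, {"tx": 0, "ty": 0, "tz": 0, "yaw": 0}, {"tx": 0, "ty": 0, "tz": 0, "yaw": 0}, {"tx": 0, "ty": 0, "tz": -0.01, "yaw": 0}, {"tx": 0, "ty": 0, "tz": -0.02, "yaw": 0}, {"tx": 0, "ty": 0, "tz": -0.03, "yaw": 0}, {"tx": 0, "ty": 0, "tz": -0.03, "yaw": 0}, {"tx": -0.02, "ty": 0, "tz": -0.03, "yaw": 0}, {"tx": -0.02, "ty": 0, "tz": 0, "yaw": 0}, {"tx": 0, "ty": 0, "tz": 0, "yaw": 0}, {"tx": 0, "ty": 0, "tz": 0, "yaw": 0}], hand=0.05)

```text
time_s: 18.05
position: [0.4367, -0.2058, 0.1752]
orientation: [3.141, -0.001, -0.061]
force: [-0.1, 0.4, 0.6]
grip_width: 0.474
finger_force: 0.0
```

```bash
python3 - <<'E'
from look import *
look('w6',["pin","holder_hole"])
im=cv2.imread('pics/w6.png');cv2.imwrite('pics/c6.png',cv2.resize(im[40:280,160:480],None,fx=2.4,fy=2.4,interpolation=cv2.INTER_CUBIC))
E
```

```text
18.05 [ 0.4367 -0.2058  0.1752] [ 3.1413e+00 -1.1000e-03 -6.0900e-02] [-0.07  0.41  0.56] [ 0.49  0.48 -0.15  2.03  0.12  0.64 -1.37]
pin [(0.59, [0.4744, -0.2084, 0.0458], [317.0, 173.0])]
holder_hole [(0.69, [0.4767, -0.2075, 0.0473], [316.0, 170.0])]
```

View pics/c6.png

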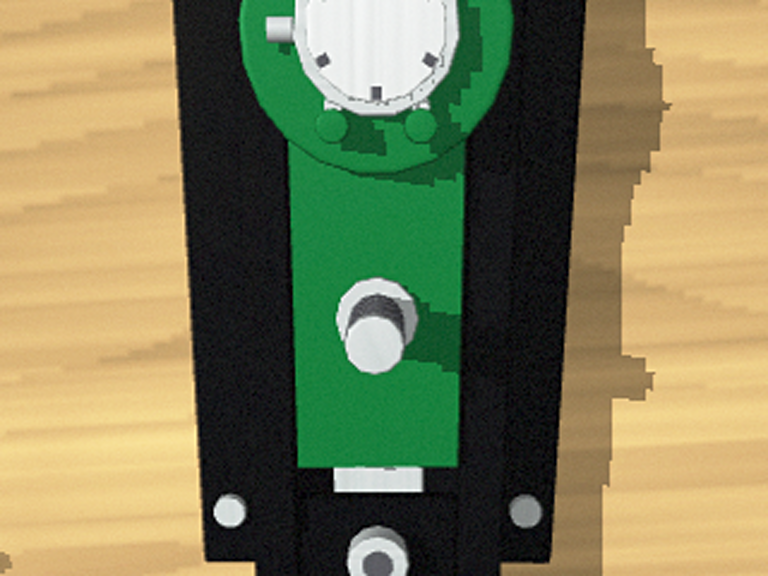

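The pin stands upright with its collar flat on the tongue (crop (375,315), origin z≈0.046), and the gripper is clear of it.

```bash
python3 -c "
from station import manip
print(manip.sign_off())"
```

```text
the job is handed in; nothing more can be done
None
```

The pin is through the holder and fully home in the index bore, past the spring catch with its collar on the holder, and released; contact force peaked at about 18 N in the readings, and I handed the job in at about 18 s.

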